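Index the specimen table by one hole

ROBOT

A 6-joint arm with a two-finger parallel gripper is mounted at the origin on the work surface. World frame = base frame: x ahead of the robot, y to its left, z up, the work surface at z = 0. Lengths are in m, angles in rad, forces in N, time in s.
With the tool pointing down it reaches from about 0.35 to 0.775 m from the base axis. Payload 5.5 kg.
Tool frame: the origin (TCP) lies between the finger pads; the fingertips stand 22 mm ahead of it and the grasp point (between the pads) lies 3 mm ahead of it (env.finger_overhang is the distance from the TCP to the fingertips, in m); y points along the fingers, x is the direction in which the jaws open and shut, and the axes are right-handed (so a half turn about y gives the same grasp; the last joint's range is limited). The gripper opens to 85 mm and grips with 20 to 120 N. Pads are 22 mm wide; open, the fingers measure 114 mm over their backs; the gripper's body (76 mm by 85 mm) begins 54 mm behind the grasp point. The pads swing forward as they close: fully open they stand 13 mm farther back than shut.
Start: joints at [-1.418, 0.313, 0.046, 1.304, 0, 1.431], TCP at [0.166, -0.551, 0.253] pointing down, gripper open.
Joint ranges: [-2.76, 2.76], [-0.86, 1.69], [-1.03, 1.26], [-2.2, 2.34], [-1.47, 1.5], [-3.14, 3.14]. Speed limits (rad/s): [2.57, 2.57, 3.14, 3.14, 3.14, 3.14].

INTERFACE

Orientations are given as a unit quaternion [w, x, y, z].
In Python, from workcell import monitor, cams, job, env gives the robot as it stands.
- The arm moves only by the tool drive_tool, never from a script. Its argument "plan" is text: rows parted by semicolons, each of 7 numbers parted by spaces: the opening, from -1 (shut) to 1 (fully open), then the shift along the tool's x, y, z in mm, then the turn, a rotation vector about the tool's x, y, z in degrees. In form: gripper x y z rx ry rz; .... A call has 1 to 8 rows; each row shifts and turns the pose as measured when the row begins, along the tool's axes as they then stand; what a row does not reach is not made up. A row lasts 1/8 s, in which the tool goes at most 62.5 mm and 10.7 degrees, less where a joint would pass 70% of its speed; a pose out of reach is approached as far as the arm can. A call is refused whole if a number of a shift passes 62.5 or a number of a turn 10.7, either way. A call with a gripper value outside its range is refused whole. The fingers move at their own pace and stop on an object; "grip_force" is the grip in N (left out, the last holds). Time passes only in rows, so rows that do not move let the fingers close. It gives the time, the measured TCP pose, the force and the opening at its end, in the units of the state.
- monitor.get_state(): the state, without advancing time (a new reading comes with each control period).
- cams.read_camera(name): name is "side" or "top" or "wrist"; returns (picture, depth): 400x640x3 uint8, red, green, blue; 400x640 float32, m along the optical axis (not along the pixel's ray), 0 where there is no reading.
- cams.calibration(name): a dict with "fx", "fy", "cx", "cy" (pixels), "D" ([k1, k2, p1, p2, k3] as OpenCV has them; the pictures are not rectified), "R" (3x3) and "t" (3): a world point X has camera coordinates R X + t. Camera axes: x right, y down, z forward; pixel columns grow to the right and rows downward; lengths in m; the calibration is good to about 2 mm. A picture is of the moment at which its call begins: read the wrist's pose just before it. calibration takes no time and is no camera call; for the wrist camera it gives the pose at the moment of the call.
- job.hand_in(): hands the job in, once; it reports no verdict.
The state is a dict: "clock": time; "joint_pos": joint angles; "qvel": joint speeds; "tau": joint torques, N m; "tcp_pos": TCP position; "orientation": TCP orientation; "wrist_force": force on the tool from outside, world axes, zero at the start; "ft_torque": the same for the moment, N m; "finger_gap": finger opening in m.
Only numpy, scipy, OpenCV 4.12 (cv2) and the standard library are available. Lean on these libraries where they do the work, as an engineer would, in place of code of your own. Each camera call takes 0.05 s, during which the arm holds its last target.

TASK

With the fingertips, press the rubber-capped plunger down to free the specimen table, keep it down while you push the table round anticlockwise (seen from above), and let the plunger spring back up fully into the next hole, so that the table is locked exactly one hole further on. Do not turn the table clockwise and do not run on past the next hole towards the one after. Nothing needs gripping and nothing may be lifted: the specimens stay standing on their seats and the other things on the bench stay where they are.

Things in the scene. Friction and masses are not known exactly. Their poses are not given: they have to be found in the camera images.
- index_base: fixed round base: white drum, aluminium index plate on top, 284 mm across, top 44 mm above the bench. A black circular slot of 115 mm radius in the plate joins six 14 mm holes, 60 degrees apart. Origin: centre of the underside, on the turning axis; x axis towards the hole the plunger sits in at the start, z up. It stands at any yaw.
- table_turn (a joint): angle (rad) of the turning table, 0 at the start, growing anticlockwise seen from above; holes at every 1.047. Steel disc 176 mm across, top 58 mm above the bench, with a 34 mm wide index arm reaching 135 mm from the axis that carries the plunger. Light friction (0.05 N m, 0.5 N at the plunger). Locked while the plunger is up in a hole (about 0.01 rad play).
- plunger (a joint): travel (m): 0 fully up, locked in a hole; grows as pressed; stop at 0.015. From about 0.012 the table is free. Spring 3 N at the top, 8 N at the stop. Let go between holes it stays at about 0.012, riding under the plate almost without friction (the table can be pushed on then too), and springs up by itself at a hole; its round nose centres the table from within 3 mm (0.025 rad).
- cap_top (a point): centre of the flat top of the plunger's black rubber cap, a disc 48 mm across, 8 mm thick, at the end of the index arm, 115 mm from the turning axis; 87 mm above the bench when up, 72 mm when pressed to the stop. Moves with plunger and table. Good friction: a fingertip pressing on it carries it sideways.
- hub (a point): centre of the turning table's top, on the turning axis, 58 mm above the bench; x axis along the index arm, turns with the table
- stub0: aluminium specimen stub, 30 mm across, 18 mm tall, about 30 g, standing loose on the turning table 60 degrees anticlockwise from the index arm, 56 mm from the axis; origin: centre of its underside
- seat0 (a point): centre of the flat round seat on the turning table on which specimen stub0 stands; turns with the table
- stub1: aluminium specimen stub, 24 mm across, 20 mm tall, about 30 g, standing loose on the turning table opposite the index arm, 56 mm from the axis; origin: centre of its underside
- seat1 (a point): centre of the flat round seat on the turning table on which specimen stub1 stands; turns with the table
- stub2: aluminium specimen stub, 28 mm across, 14 mm tall, about 30 g, standing loose on the turning table 60 degrees clockwise from the index arm, 56 mm from the axis; origin: centre of its underside
- seat2 (a point): centre of the flat round seat on the turning table on which specimen stub2 stands; turns with the table
- jar: bystander: loose amber jar, 60 mm across, 75 mm tall; origin: centre of its underside
- stub_tray: bystander: loose grey divided tray, 80 x 120 x 30 mm (y is its long side); origin: centre of its underside
- driver: bystander: loose screwdriver lying on the bench, 170 mm long; origin: underside, near its middle

How it is judged:
On the way, in this order (a step that is already met when the one before it is completed fails the run):
1. the fingers press the plunger down far enough to free the table (value of joint plunger above 0.0105 m and contact force between the fingers and plunger above 0.5 N and value of joint table_turn below 0.25 rad), for 0.05 s.
2. the table is on its way to the next hole with the plunger down (value of joint table_turn between 0.35 and 0.95 rad and value of joint plunger above 0.009 m), for 0.05 s.
3. the plunger has sprung up in the next hole (value of joint table_turn between 1.012 and 1.082 rad and value of joint plunger below 0.002 m), for 0.2 s.
At the end, for the whole second after the job is handed in: the table stands one hole further anticlockwise (1.047 rad, within 0.035) and still, the plunger is up (within 2 mm), every specimen stands within 10 mm of its seat's centre, and jar, tray and screwdriver are within 20 mm of where they were (all of step 3 and velocity of joint table_turn between -0.05 and 0.05 rad/s and distance between stub0 and seat0 below 0.01 m and distance between stub1 and seat1 below 0.01 m and distance between stub2 and seat2 below 0.01 m and angle between each of stub0, stub1, stub2's own z axis and vertical below 0.2 rad and distance of each of jar, stub_tray, driver from where it was at the start of the episode below 0.02 m); the robot touches nothing.
It fails at once if the table is turned clockwise (more than 0.15 rad) (value of joint table_turn below -0.15 rad).
It fails at once if the table runs well past the next hole (more than 0.45 rad beyond it) (value of joint table_turn above 1.5 rad).
It fails at once if a specimen is lifted, or shifted more than 10 mm off its seat (distance between stub0 and seat0 above 0.01 m or distance between stub1 and seat1 above 0.01 m or distance between stub2 and seat2 above 0.01 m).
It fails at once if the jar, tray or screwdriver is moved by more than 20 mm or lifted (distance of any of jar, stub_tray, driver from where it was at the start of the episode above 0.02 m).
It also fails if it takes over 34 s, if anything falls off the work surface, if the arm or the gripper's body presses on something with over 40 N, if the wrist force passes 120 N, or if a joint passes its speed limit or range.

## Working session

There is one attempt and no reset: what is moved stays moved. The work goes in short steps, Python scripts to look and compute and a tool call to move; the robot and the scene stay as the last step left them, time stands still between calls to the robot, and variables do not carry over. Pictures are saved under pics/ and viewed, and the job is handed in when it is done.

Besides the shell and the picture viewer there is one more tool, called after "Request:" as a command line: name --argument value ..., lists and objects as JSON in quotes. drive_tool: Moves the arm, as the interface text tells. Its arguments: {"type":"object","properties":{"plan":{"type":"string"},"grip_force":{"type":"number"}},"required":["plan"]}

```bash
ls; mkdir -p pics
cat > h.py <<'E'
import numpy as np,cv2
from workcell import monitor,cams,job,env
def snap(n,f):
    im,d=cams.read_camera(n); cv2.imwrite('pics/'+f,im[:,:,::-1]); return im,d
def ray(n,uv,z,c=None):
    c=c or cams.calibration(n)
    K=np.array([[c['fx'],0,c['cx']],[0,c['fy'],c['cy']],[0,0,1]])
    p=cv2.undistortPoints(np.array(uv,float).reshape(-1,1,2),K,np.array(c['D'])).reshape(-1,2)
    R=np.array(c['R']);t=np.array(c['t']);o=-R.T@t
    d=np.c_[p,np.ones(len(p))]@R
    return o+d*((z-o[2])/d[:,2])[:,None]
E
python3 - <<'E'
from h import *
s=monitor.get_state();print(s)
for n in('top','side'):
    im,d=snap(n,n+'0.png');np.savez('/tmp/'+n,im=im,d=d)
    c=cams.calibration(n);print(n,-np.array(c['R']).T@c['t'])
E
```

```text
pics
{'clock': 0.0, 'joint_pos': array([-1.41760430e+00,  3.13983304e-01,  4.49705695e-02,  1.30360636e+00,
        1.36087890e-05,  1.43116479e+00]), 'qvel': array([-0.0018465 ,  0.00105231, -0.00103893, -0.00021045, -0.00153085,
       -0.0002683 ]), 'tau': array([-1.27834801e-05, -4.80622530e+01,  2.98535174e+01,  1.94092747e-02,
       -1.64235013e-05,  6.01482895e-06]), 'tcp_pos': array([ 0.16588111, -0.55005399,  0.25241513]), 'orientation': array([ 0.56805087, -0.56713884,  0.42216106, -0.42125027]), 'wrist_force': array([-0.30040139,  0.31506253, -0.47130862]), 'ft_torque': array([-0.00818491,  0.03355307,  0.00588858]), 'finger_gap': 0.08569163291228207}
top [0.45213671 0.01139034 1.25302564]
side [0.25272744 0.86495911 0.75558197]
```

View pics/top0.png

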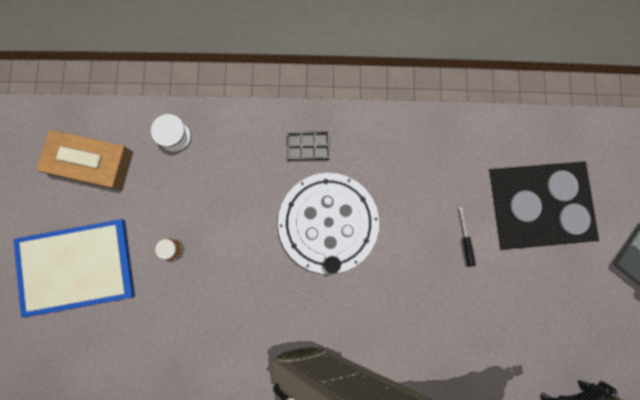

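View pics/side0.png

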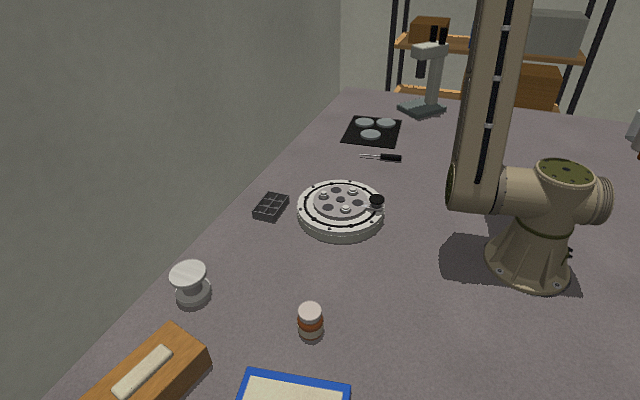

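The top view shows the index base around pixel (329,222) and the black cap at about (332,265). The tray is at (308,146), the driver at (467,240) and the jar at (168,249). Next I'll measure these.

Run:
```python
from h import *
im=np.load('/tmp/top.npz')['im']
g=im.max(2)
m=((g<70)).astype(np.uint8);m[:235]=0;m[285:]=0;m[:,:300]=0;m[:,370:]=0
m=cv2.morphologyEx(m,cv2.MORPH_OPEN,cv2.getStructuringElement(cv2.MORPH_ELLIPSE,(7,7)))
c=max(cv2.findContours(m,0,1)[0],key=cv2.contourArea);print('cap',cv2.minEnclosingCircle(c),cv2.contourArea(c))
cap=ray('top',[cv2.minEnclosingCircle(c)[0]],.087)[0];print(cap)
hsv=cv2.cvtColor(im,cv2.COLOR_RGB2HSV)
m2=((g>150)).astype(np.uint8);m2[:160]=0;m2[290:]=0;m2[:,:260]=0;m2[:,400:]=0
c=max(cv2.findContours(m2,0,1)[0],key=cv2.contourArea);h=cv2.convexHull(c)
w=ray('top',h.reshape(-1,2),.044)
e=cv2.fitEllipse((w[:,:2]*1000).astype(np.float32));print('plate',e)
b=np.array(e[0])/1000;v=cap[:2]-b;print(np.hypot(*v),np.degrees(np.arctan2(v[1],v[0])))
for n,p in dict(tray=(308,146),drv1=(461,208),drv2=(472,265),jar=(168,249)).items(): print(n,ray('top',[p],.02)[0])
big=cv2.resize(im[160:290,260:400],None,fx=5,fy=4.6,interpolation=cv2.INTER_CUBIC)
cv2.imwrite('pics/crop.png',big[:,:,::-1])
```

```text
cap ((331.25, 264.0), 8.310484886169434) 175.5
[ 0.43967175 -0.03215421  0.087     ]
plate ((553.8032836914062, -24.361886978149414), (220.97393798828125, 221.63858032226562), 17.520193099975586)
0.11439723891911752 -176.09419619817663
tray [0.77409784 0.03571878 0.02      ]
drv1 [ 0.60088964 -0.40370796  0.02      ]
drv2 [ 0.44004659 -0.43043933  0.02      ]
jar [0.4740493 0.4194039 0.02     ]
```

View pics/crop.png

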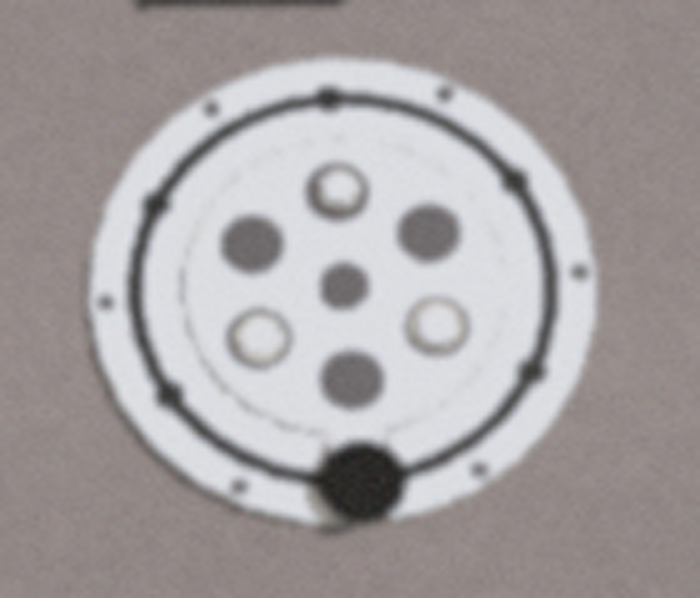

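Run:
```python
from h import *
from scipy.spatial.transform import Rotation as Ro
im=np.load('/tmp/top.npz')['im']
g=cv2.medianBlur(im,3).max(2)
m=(g>160).astype(np.uint8);m[:160]=0;m[290:]=0;m[:,:260]=0;m[:,400:]=0
m=cv2.morphologyEx(m,cv2.MORPH_CLOSE,np.ones((7,7)))
c=max(cv2.findContours(m,0,1)[0],key=cv2.contourArea);h=cv2.convexHull(c).reshape(-1,2)
w=ray('top',h,.044)[:,:2]
for _ in range(4):
    A=np.c_[2*w,np.ones(len(w))];s=np.linalg.lstsq(A,(w**2).sum(1),rcond=None)[0]
    r=np.sqrt(s[2]+s[0]**2+s[1]**2);res=np.hypot(*(w-s[:2]).T)-r;w=w[abs(res)<.004]
print('plate',s[:2],r,res.std())
# stubs/hub and holes from crop pixels
P=lambda u,v:(260+u/5-.4,160+v/4.6-.4)
hub=ray('top',[P(344,286)],.058)[0];print('hub',hub)
hs=ray('top',[P(*q) for q in[(329,99),(515,182),(532,370),(169,396),(155,204)]],.044)[:,:2]
print(hs)
b=s[:2]
for q in hs:print(np.hypot(*(q-b)),np.degrees(np.arctan2(*(q-b)[::-1])))
o=monitor.get_state()['orientation'];print(Ro.from_quat(o,scalar_first=True).as_matrix().round(3),env.finger_overhang)
```

```text
plate [ 0.55416383 -0.02492816] 0.14100206308395588 0.0005515086407086517
hub [ 0.55320152 -0.02429643  0.058     ]
[[ 0.66800454 -0.015077  ]
 [ 0.61874511 -0.11921446]
 [ 0.50550569 -0.12865921]
 [ 0.48752995  0.07023852]
 [ 0.60233835  0.08046683]]
0.11426614446995606 4.945747301097437
0.11428319137597603 -55.59085693409317
0.11457637005190915 -115.13032370795432
0.11617560473737579 124.99896969320126
0.11588308218198919 65.43554926699845
[[ 0.289 -0.     0.957]
 [-0.957  0.002  0.289]
 [-0.002 -1.     0.   ]] 0.022
```

Request:
drive_tool --plan "-1 -35 0 34 0 0 0;-1 -35 0 34 0 0 0;-1 -35 0 34 0 0 0;-1 -35 0 34 0 0 0;-1 -35 0 34 0 0 0;-1 -35 0 34 0 0 0;-1 -35 0 34 0 0 0;-1 -35 0 34 0 0 0"

```text
clock: 1.1
tcp_pos: [0.3485, -0.1952, 0.2496]
orientation: [0.568, -0.564, 0.426, -0.422]
wrist_force: [0.9, -0.7, -0.8]
finger_gap: 0.0001
```

```bash
cat >> h.py <<'E'
from scipy.spatial.transform import Rotation as Ro
def to(x,y,ztip):
    s=monitor.get_state();M=Ro.from_quat(s['orientation'],scalar_first=True).as_matrix()
    p=s['tcp_pos'];print('t',s['clock'],'tip',(p+M[:,1]*.022).round(4),'F',s['wrist_force'].round(2),'gap',round(s['finger_gap'],4))
    print('J',s['joint_pos'].round(2)); print(M.round(3).tolist())
    print('delta',(1000*(M.T@(np.array([x,y,ztip])-p-M[:,1]*.022))).round(1))
E
python3 -c "
from h import *
to(.439,-.034,.12)"
```

```text
t 1.1 tip [ 0.3485 -0.195   0.2276] F [ 0.95 -0.65 -0.84] gap 0.0001
J [-0.72 -0.02 -0.36  1.24  0.    2.14]
[[0.281, -0.001, 0.96], [-0.96, 0.007, 0.281], [-0.007, -1.0, 0.001]]
delta [-128.4  108.5  132.1]
```

Request:
drive_tool --plan "-1 -32 0 33 0 0 0;-1 -32 0 33 0 0 0;-1 -32 20 33 0 0 0;-1 -32 30 33 0 0 0;-1 0 30 0 0 0 0;-1 0 20 0 0 0 0;-1 0 0 0 0 0 0"

```text
clock: 1.98
tcp_pos: [0.4415, -0.0245, 0.1469]
orientation: [0.569, -0.566, 0.423, -0.42]
wrist_force: [-0.9, -0.4, 0.4]
finger_gap: 0.0001
```

```bash
python3 -c "
from h import *
to(.439,-.034,.09)
snap('side','side1.png');snap('wrist','wrist1.png')"
```

```text
t 1.975 tip [ 0.4415 -0.0243  0.1249] F [-0.86 -0.37  0.37] gap 0.0001
J [-0.24  0.13 -0.47  0.98  0.01  2.61]
[[0.289, -0.002, 0.957], [-0.957, 0.007, 0.289], [-0.007, -1.0, 0.0]]
delta [ 8.8 34.9 -5.2]
```

View pics/wrist1.png

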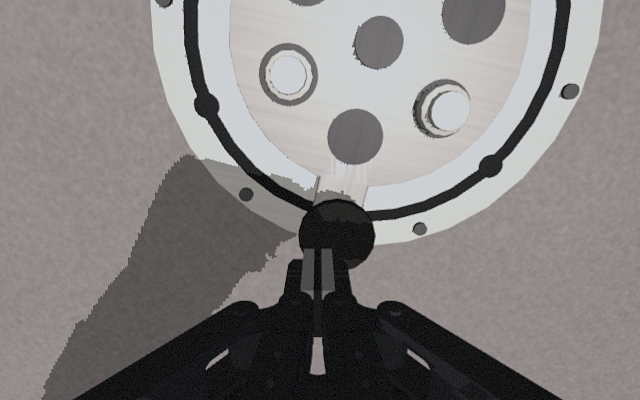

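View pics/side1.png

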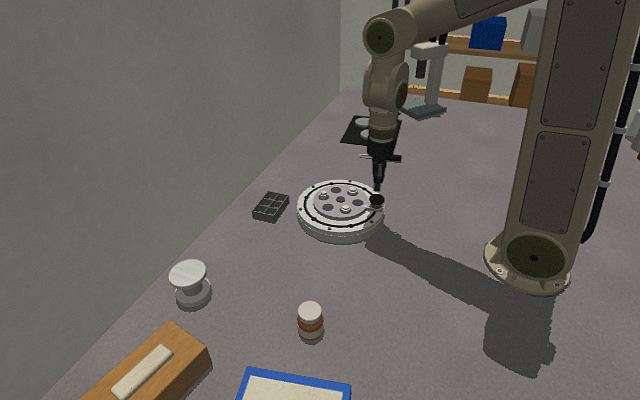

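The wrist view shows the cap centre at about (337,234), the hub at (379,42) and the next hole at (490,166). I'll cast these onto their planes as a cross-check.

```bash
python3 -c "
from h import *
print(ray('wrist',[(337,234)],.087),ray('wrist',[(379,42)],.058),ray('wrist',[(490,166),(206,105)],.044))"
```

```text
[[ 0.44304246 -0.0370637   0.087     ]] [[ 0.55659622 -0.02817444  0.058     ]] [[ 0.50635264 -0.1329831   0.044     ]
 [ 0.48942681  0.06788963  0.044     ]]
```

Request:
drive_tool --plan "-1 10 10 -4 0 0 0;-1 0 15 0 0 0 0;-1 0 5 0 0 0 0;-1 0 0 0 0 0 0"

```text
clock: 2.58
tcp_pos: [0.444, -0.0392, 0.12]
orientation: [0.569, -0.564, 0.421, -0.424]
wrist_force: [1.2, 0.4, 0.5]
finger_gap: -0.0001
```

```bash
python3 -c "
from h import *
to(.4405,-.035,.087)
snap('side','side2.png');snap('wrist','wrist2.png')"
```

```text
t 2.575 tip [ 0.4441 -0.0391  0.098 ] F [1.18 0.36 0.5 ] gap -0.0001
J [-0.27  0.15 -0.51  0.9   0.01  2.58]
[[0.286, 0.007, 0.958], [-0.958, 0.003, 0.286], [-0.001, -1.0, 0.008]]
delta [-5.  11.  -2.4]
```

View pics/wrist2.png

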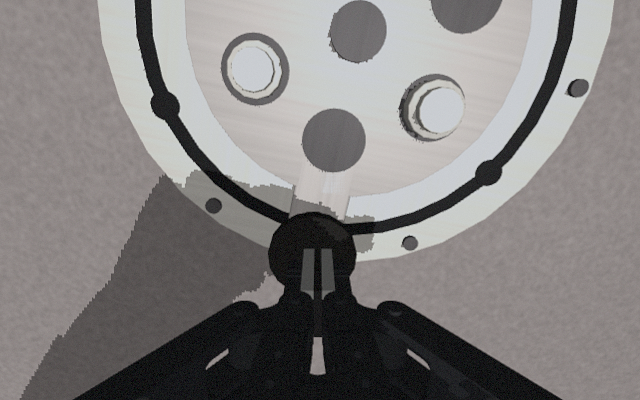

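Request:
drive_tool --plan "-1 -4 6 -2 0 0 0;-1 0 4 0 0 0 0;-1 0 3 0 0 0 0"

```text
clock: 3.05
tcp_pos: [0.4419, -0.0357, 0.1077]
orientation: [0.57, -0.564, 0.42, -0.425]
wrist_force: [-0.0, -1.2, 3.7]
finger_gap: 0.0001
```

```bash
python3 -c "
from h import *
to(.4405,-.035,.074)"
```

```text
t 3.05 tip [ 0.4421 -0.0356  0.0857] F [-0.   -1.18  3.66] gap 0.0001
J [-0.27  0.16 -0.54  0.87  0.01  2.59]
[[0.286, 0.01, 0.958], [-0.958, 0.002, 0.286], [0.001, -1.0, 0.01]]
delta [-1.1 11.7 -1.5]
```

Contact registers at 3.7 N, close to the spring preload. Now I'll press.

Request:
drive_tool --plan "-1 0 5 0 0 0 0;-1 0 4 0 0 0 0;-1 0 3 0 0 0 0"

```text
clock: 3.42
tcp_pos: [0.4419, -0.0357, 0.0959]
orientation: [0.57, -0.564, 0.42, -0.425]
wrist_force: [-2.0, -0.7, 8.6]
finger_gap: -0.0002
```

```bash
python3 -c "
from h import *
to(.4405,-.035,.073)"
```

```text
t 3.425 tip [ 0.4422 -0.0357  0.0739] F [-2.   -0.65  8.62] gap -0.0002
J [-0.26  0.17 -0.55  0.84  0.    2.59]
[[0.287, 0.01, 0.958], [-0.958, 0.002, 0.287], [0.001, -1.0, 0.01]]
delta [-1.1  0.9 -1.4]
```

Request:
drive_tool --plan "-1 0 2 0 0 0 0;-1 0 0 0 0 0 0"

```text
clock: 3.68
tcp_pos: [0.4419, -0.0357, 0.0943]
orientation: [0.57, -0.565, 0.42, -0.425]
wrist_force: [-2.9, 1.3, 8.1]
finger_gap: 0.0002
```

Run:
```python
from h import *
to(.4405,-.035,.073)
M=Ro.from_quat(monitor.get_state()['orientation'],scalar_first=True).as_matrix()
a0=np.radians(-175.2)
for i in range(12):
    a=a0+np.radians(i*5);b=a+np.radians(5)
    d=115*np.array([np.cos(b)-np.cos(a),np.sin(b)-np.sin(a),0]);print(i,(M.T@d).round(1),d.round(1))
```

```text
t 3.675 tip [ 0.4422 -0.0357  0.0723] F [-2.9   1.29  8.11] gap 0.0002
J [-0.26  0.17 -0.56  0.83  0.    2.59]
[[0.287, 0.01, 0.958], [-0.958, 0.001, 0.287], [0.002, -1.0, 0.01]]
delta [-1.1 -0.7 -1.4]
0 [ 9.9 -0.  -1.6] [  1.3 -10.    0. ]
1 [10.   0.  -0.8] [ 2.1 -9.8  0. ]
2 [10.   0.   0.1] [ 3.  -9.6  0. ]
3 [10.  0.  1.] [ 3.8 -9.3  0. ]
4 [9.9 0.  1.9] [ 4.6 -8.9  0. ]
5 [9.7 0.  2.7] [ 5.4 -8.5  0. ]
6 [9.4 0.1 3.5] [ 6.1 -8.   0. ]
7 [9.  0.1 4.3] [ 6.8 -7.4  0. ]
8 [8.6 0.1 5.1] [ 7.4 -6.8  0. ]
9 [8.2 0.1 5.8] [ 7.9 -6.1  0. ]
10 [7.6 0.1 6.5] [ 8.4 -5.4  0. ]
11 [7.  0.1 7.2] [ 8.9 -4.7  0. ]
```

Request:
drive_tool --plan "-1 5 0 -1 0 0 0;-1 5 0 -1 0 0 0;-1 5 0 0 0 0 0;-1 5 0 0 0 0 0"

```text
clock: 4.18
tcp_pos: [0.4462, -0.0558, 0.0959]
orientation: [0.57, -0.565, 0.419, -0.425]
wrist_force: [-2.7, -0.6, 8.1]
finger_gap: -0.0002
```

```bash
cat >> h.py <<'E'
C=np.array([.555,-.0263])
def st():
    s=monitor.get_state();M=Ro.from_quat(s['orientation'],scalar_first=True).as_matrix()
    p=s['tcp_pos']+M[:,1]*.022;v=p[:2]-C
    print('t',s['clock'],'tip',p.round(4),'F',s['wrist_force'].round(2),'tau',s['ft_torque'].round(2),'r',np.hypot(*v).round(4),'ang',np.degrees(np.arctan2(v[1],v[0])).round(2))
E
python3 -c "
from h import *
st();snap('wrist','w3.png');snap('top','t3.png')
print(M:=0)"
```

```text
t 4.175 tip [ 0.4465 -0.0557  0.0739] F [-2.71 -0.6   8.15] tau [0.06 0.57 0.06] r 0.1124 ang -164.82
0
```

View pics/w3.png

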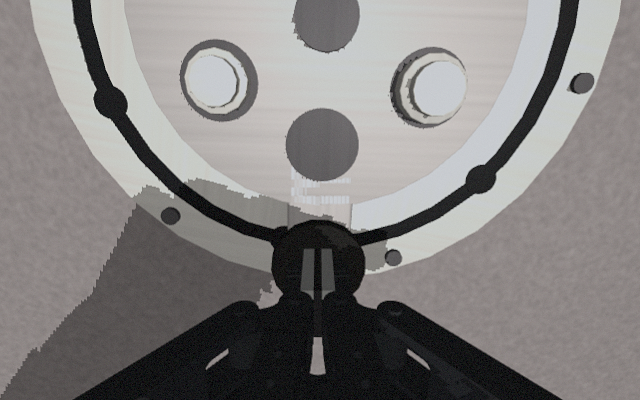

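The table is turning: the start hole now shows at (279,236), left of the cap. I'll keep going.

Request:
drive_tool --plan "-1 5 1 0 0 0 0;-1 5 0 0 0 0 0;-1 5 0.5 0.5 0 0 0;-1 5 0 0.5 0 0 0;-1 5 0 1 0 0 0;-1 5 0 1 0 0 0;-1 5 0 1 0 0 0;-1 5 0 1.5 0 0 0"

```text
clock: 5.28
tcp_pos: [0.4655, -0.0944, 0.0974]
orientation: [0.571, -0.564, 0.417, -0.427]
wrist_force: [-1.2, 2.6, 3.6]
finger_gap: 0.0004
```

```bash
python3 -c "
from h import *
st();snap('wrist','w4.png')"
```

```text
t 5.275 tip [ 0.4658 -0.0945  0.0754] F [-1.18  2.65  3.63] tau [0.39 0.31 0.02] r 0.1122 ang -142.6
```

View pics/w4.png

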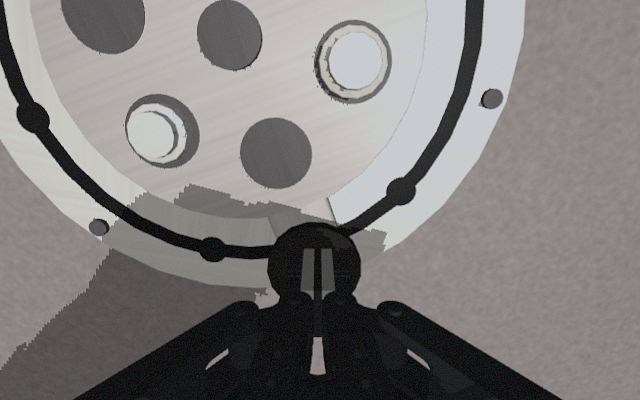

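Angle is about 32°, and the finger has crept up, so I'll press 2 mm more and carry on.

Request:
drive_tool --plan "-1 2 2 1 0 0 0;-1 5 0.5 2 0 0 0;-1 5 0.5 2 0 0 0;-1 4.5 0.5 2 0 0 0;-1 4.5 0.5 2.5 0 0 0"

```text
clock: 5.95
tcp_pos: [0.4853, -0.1155, 0.0965]
orientation: [0.57, -0.564, 0.413, -0.431]
wrist_force: [-1.0, 0.9, 7.1]
finger_gap: 0.0001
```

```bash
python3 -c "
from h import *
st();im,_=snap('wrist','w5.png')"
```

```text
t 5.95 tip [ 0.4859 -0.1157  0.0745] F [-0.99  0.92  7.1 ] tau [ 0.07  0.14 -0.01] r 0.113 ang -127.72
```

View pics/w5.png

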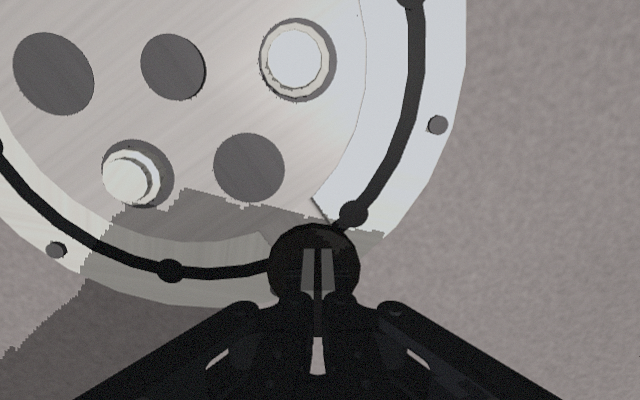

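```bash
cat >> h.py <<'E'
def ang(cap,hub,old,zc=.0735):
    a=ray('wrist',[cap],zc)[0,:2];h=ray('wrist',[hub],.058)[0,:2];o=ray('wrist',[old],.044)[0,:2]
    f=lambda v:np.degrees(np.arctan2(v[1],v[0]))
    print('cap',a,'hub',h,'hole',o,'turn',f(a-h)-f(o-h),'r',np.hypot(*(a-h)),np.hypot(*(o-h)))
E
python3 -c "
from h import *
ang((314,268),(173,67),(170,271));ang((314,268),(173,67),(352,214))"
```

```text
cap [ 0.48224088 -0.11559996] hub [ 0.55572203 -0.02621648] hole [ 0.43957425 -0.03709711] turn 45.224961217559525 r 0.11571034833911527 0.11665630852405602
cap [ 0.48224088 -0.11559996] hub [ 0.55572203 -0.02621648] hole [ 0.50589014 -0.13168572] turn -14.133539430918816 r 0.11571034833911527 0.11664894330531644
```

Request:
drive_tool --plan "-1 4 0.5 3 0 0 0;-1 3.5 0.5 3 0 0 0;-1 3.5 0.5 3 0 0 0;-1 3.5 0.5 3 0 0 0;-1 3 0.5 3 0 0 0;-1 0 0 0 0 0 0"

```text
clock: 6.75
tcp_pos: [0.511, -0.1319, 0.0983]
orientation: [0.57, -0.564, 0.409, -0.435]
wrist_force: [0.4, 0.0, 6.0]
finger_gap: -0.0001
```

```bash
python3 -c "
from h import *
st();im,_=snap('wrist','w6.png')"
```

```text
t 6.75 tip [ 0.5118 -0.1323  0.0763] F [0.43 0.05 5.96] tau [ 0.13  0.13 -0.02] r 0.1144 ang -112.17
```

View pics/w6.png

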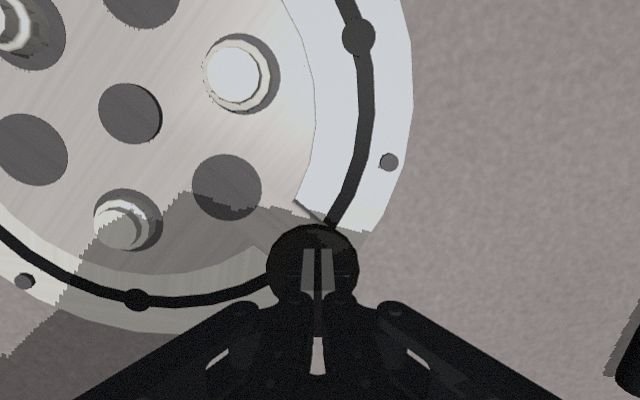

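```bash
python3 -c "
from h import *
ang((312,269),(130,113),(137,300),.0755);ang((312,269),(130,113),(359,37),.0755)
im=cv2.imread('pics/w6.png')
cv2.imwrite('pics/w6c.png',cv2.resize(im[180:340,60:400],None,fx=2.3,fy=2.3,interpolation=2))"
```

```text
cap [ 0.50673137 -0.13064186] hub [ 0.55444728 -0.02519211] hole [ 0.43850338 -0.03651017] turn 60.07793256327366 r 0.11574307274793792 0.11649500781029985
cap [ 0.50673137 -0.13064186] hub [ 0.55444728 -0.02519211] hole [ 0.62081774 -0.12183038] turn -58.82769967208653 r 0.11574307274793792 0.11723477662447208
```

View pics/w6c.png

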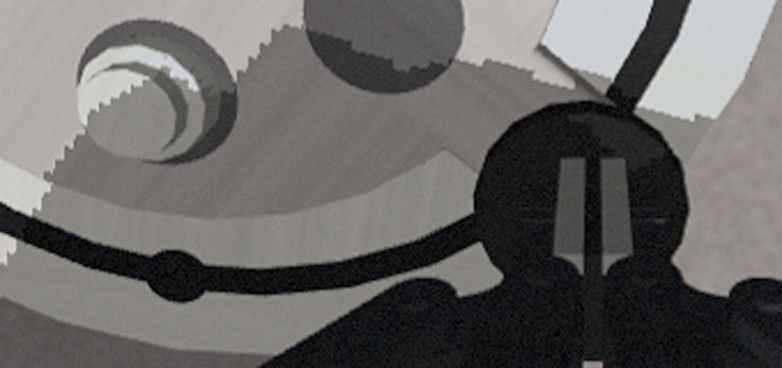

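Turn measures about 60–60.6°, and the cap height suggests the nose is entering the hole. Lifting straight up.

Request:
drive_tool --plan "-1 0 -3 0 0 0 0;-1 0 -4 0 0 0 0;-1 0 -5 0 0 0 0;-1 0 -8 0 0 0 0"

```text
clock: 7.3
tcp_pos: [0.511, -0.1321, 0.1187]
orientation: [0.57, -0.564, 0.408, -0.436]
wrist_force: [0.1, -0.3, -0.4]
finger_gap: 0.0001
```

```bash
python3 -c "
from h import *
st();im,_=snap('wrist','w7.png')"
```

```text
t 7.3 tip [ 0.5118 -0.1325  0.0967] F [ 0.12 -0.29 -0.43] tau [ 0.02  0.06 -0.04] r 0.1146 ang -112.14
```

View pics/w7.png

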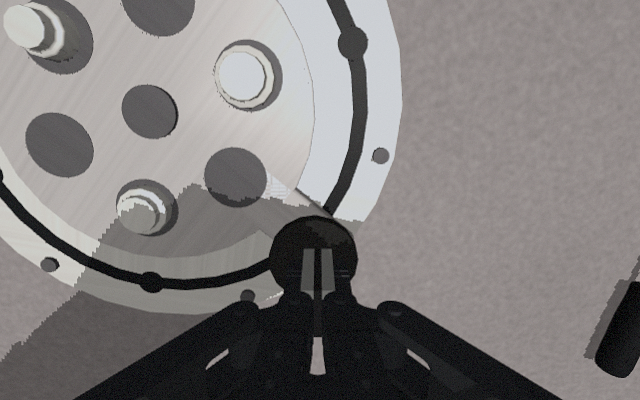

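Request:
drive_tool --plan "-1 0 -20 0 0 0 0;-1 0 -30 0 0 0 0;-1 0 -30 0 0 0 0;-1 0 -30 -10 0 0 0;-1 0 0 -40 0 0 0;-1 0 0 -40 0 0 0;-1 0 0 0 0 0 0"

```text
clock: 8.22
tcp_pos: [0.4181, -0.1565, 0.2295]
orientation: [0.57, -0.565, 0.408, -0.435]
wrist_force: [0.6, 0.6, -0.7]
finger_gap: -0.0001
```

Run:
```python
from h import *
st();c=cams.calibration('wrist');im,d=snap('wrist','w8.png');snap('top','t8.png');snap('side','s8.png')
np.savez('/tmp/w8',im=im,d=d,**{k:np.array(v) for k,v in c.items()})
```

```text
t 8.225 tip [ 0.4189 -0.1569  0.2076] F [ 0.6   0.57 -0.74] tau [ 0.03 -0.02  0.04] r 0.1886 ang -136.19
```

View pics/w8.png

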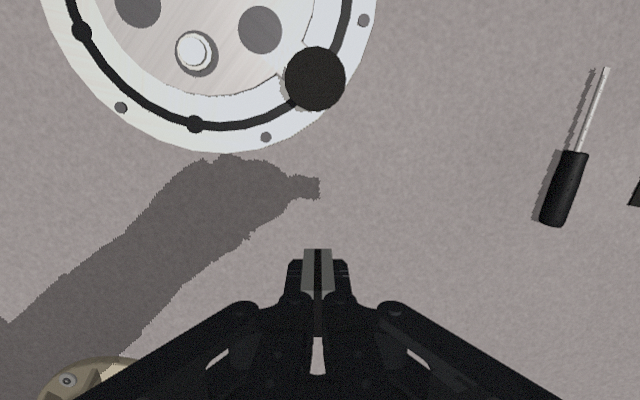

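View pics/t8.png

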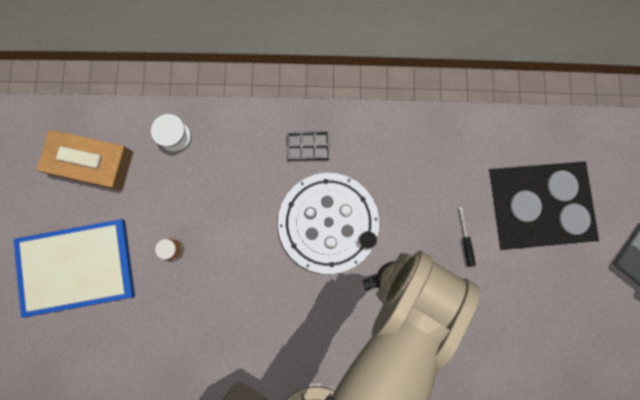

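The wrist view shows the cap clear of the gripper at (315,79). I'll check its height from depth, its angle, and the stub positions.

Run:
```python
from h import *
z=np.load('/tmp/w8.npz');d=z['d'];c={k:z[k] for k in('fx','fy','cx','cy','D','R','t')}
def h(u,v):
    D=np.median(d[v-4:v+5,u-4:u+5]);p=ray('wrist',[(u,v)],0,c)[0];o=-c['R'].T@c['t']
    f=(c['R']@(p-o))[2];return (o+(p-o)*D/f).round(4)
for n,p in dict(cap=(315,79),plate=(160,125),bench=(420,160),stub=(191,50),disc=(230,75)).items():print(n,h(*p))
def capat(z0,im=cv2.imread('pics/t8.png')):
    m=(im.max(2)<70).astype(np.uint8);k=np.zeros_like(m);k[228:255,355:382]=1;m*=k
    m=cv2.morphologyEx(m,cv2.MORPH_OPEN,cv2.getStructuringElement(cv2.MORPH_ELLIPSE,(7,7)))
    cc=max(cv2.findContours(m,0,1)[0],key=cv2.contourArea);q=cv2.minEnclosingCircle(cc);return q,ray('top',[q[0]],z0)[0]
q,p=capat(.087);v=p[:2]-np.array([.5538,-.0247]);print(q,p,np.hypot(*v),np.degrees(np.arctan2(v[1],v[0])))
im=cv2.imread('pics/t8.png');cv2.imwrite('pics/t8c.png',cv2.resize(im[160:290,260:400],None,fx=5,fy=4.6,interpolation=2))
```

```text
cap [ 0.5068 -0.1315  0.0882]
plate [ 0.4299 -0.0068  0.045 ]
bench [ 4.639e-01 -2.672e-01  3.000e-04]
stub [ 0.5    -0.0324  0.073 ]
disc [ 0.4906 -0.0622  0.0591]
((367.5, 239.5), 7.905794143676758) [ 0.50507076 -0.12766788  0.087     ] 0.11391630149060036 -115.32571169735945
```

View pics/t8c.png

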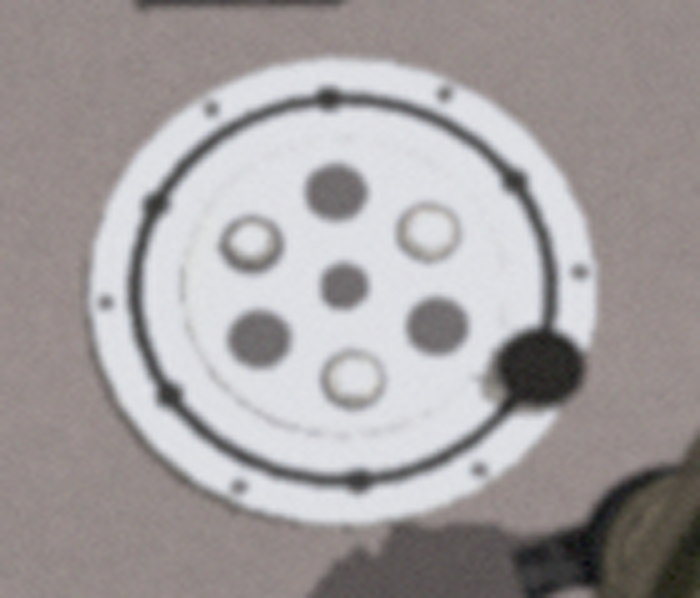

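The cap top is 43 mm above the plate, so the plunger is fully up. The cap lies at −115.3°, which is the next hole, the stubs are on their seats, and the jar, tray and driver haven't moved. Handing in.

```bash
python3 -c "
from h import *
st();print(job.hand_in())"
```

```text
t 8.375 tip [ 0.4215 -0.157   0.2077] F [-1.09  0.26 -0.32] tau [-0.02  0.03  0.03] r 0.1868 ang -135.61
the job is handed in; nothing more can be done
None
```

I pressed the plunger down with the shut fingertips and dragged the table about 60° anticlockwise. Lifting straight up let the plunger spring into the next hole. I handed the job in at 8.4 s, with the arm well clear; no verdict is reported.

**Last checks:**
- **Plunger:** by depth, the cap top is 88 mm above the bench and 43 mm above the plate, so the plunger is fully up.
- **Table:** the cap is at −115.3°, and the next hole had measured −115.1°. That is one hole on from the start, which was about −175°.
- **Specimens:** all three stubs look upright on their seats in the top view; I judged this by eye and did not measure it.
- **Bystanders:** the jar, tray and driver are at the same places in the top view.

**What disagreed:**
- **Camera offset:** the top and wrist cameras differed by up to 5 mm on absolute positions, so I judged the turn by angles within a single view.
- **Drag overshoot:** on the last stretch the tip travelled about 31 mm against 23 mm commanded. The tip's own angle therefore read about 3° past the hole, while the wrist picture put the cap at the hole (60.1° and 61.2° from two reference holes).
- **Pressure crept off:** around 32° the finger had risen to about 75 mm and 3.6 N, so I pressed 2 mm more there.

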